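# Load loose screw caps into the slot of a cap tray

## Robot

A 7-joint arm with a two-finger parallel gripper is mounted at the origin on a cart in front of the work surface, level with it; the furniture and walls round the work are solid. World frame = base frame: x ahead of the robot, y to its left, z up, the work surface at z = 0. Lengths are in mm, angles in rad, forces in N, time in s.
With the tool pointing down it reaches from about 425 to 1025 mm from the base axis. Payload 9.4 kg.
Tool frame: the origin (TCP) lies between the finger pads; the fingertips stand 14 mm ahead of it and the grasp point (between the pads) lies 5 mm behind it (env.nose_length is the distance from the TCP to the fingertips, in mm); y points along the fingers, z is the direction in which the jaws open and shut, and the axes are right-handed (so a half turn about y gives the same grasp; the last joint's range is limited). The gripper opens to 85 mm and grips with 20 to 120 N. Pads are 22 mm wide; open, the fingers measure 114 mm over their backs; the gripper's body (76 mm by 85 mm) begins 54 mm behind the grasp point. The pads swing forward as they close: fully open they stand 13 mm farther back than shut.
Start: joints at [1.223, 0.599, -0.003, 1.599, 0.002, 0.943, -0.08], TCP at [193.93, -698.581, 245.275] pointing down, gripper open.
Joint ranges: [-2.57, 2.57], [-0.35, 1.97], [-1.29, 1.29], [0.11, 2.56], [-1.05, 4.19], [0.11, 1.86], [-2.63, 2.63]. Speed limits (rad/s): [2.22, 2.22, 3.01, 3.01, 3.14, 3.14, 3.14].

## Interface

Orientations are given as a rotation vector (axis times angle).
In Python, from rig import env gives the robot as it stands.
- The arm moves only by the tool play_rows, never from a script. Its arguments are lists of equal length, an entry for each row: "gripper": the finger opening in cm, from 0 to 8.54; "travel": the shift along the tool's x, y, z in cm, a list of three; "roll": the turn about the tool's y in degrees. In form: {"gripper": [gripper, ...], "travel": [[tx, ty, tz], ...], "roll": [roll, ...]}. A call has 1 to 8 rows; each row is the pose to reach, as a shift and turn from the pose commanded when the call began, along the tool's axes at that moment; what a row does not reach only later rows make up. A row lasts 1/10 s, in which the tool goes at most 50 mm and 8.59 degrees, less where a joint would pass 70% of its speed; a pose out of reach is approached as far as the arm can. A call with a gripper value outside its range is refused whole. The fingers move at their own pace and stop on an object; "grip_force" is the grip in N (left out, the last holds). Time passes only in rows, so rows that repeat a pose let the fingers close. It gives the time, the measured TCP pose, the force and the opening at its end, in the units of the state.
- env.observe(): the state, without advancing time (a new reading comes with each control period).
- env.capture(name): name is "scene" or "top" or "wrist"; returns a dict with "color" (420x560x3 uint8, red, green, blue), "z_map" (420x560 float32, mm along the optical axis (not along the pixel's ray), 0 where there is no reading), "camera_matrix" (3x3 intrinsics, pixels), "R" (3x3) and "t" (3): a world point X has camera coordinates R X + t. Camera axes: x right, y down, z forward; pixel columns grow to the right and rows downward; lengths in mm; the calibration is good to about 2 mm. The wrist camera is an equidistant fisheye: a pixel r from the principal point sees the ray r / f radians off the axis. A picture is of the moment at which its call begins.
- env.hand_in(): hands the job in, once; it reports no verdict.
Trained networks look in a picture, given as the dict that the camera call returned (one of the last four; its "shot" number tells which), for a name from the list of things; names that differ only in an ending like _2 or _b are one class to them, and where a whole thing is asked for, a point or a joint stands for the part that bears it (a point fixed in the world has none). Each returns a list of dicts, best first, with "score" (0 to 1); they miss things now and then, are a little off and sometimes report something else, mostly with a low value. They report only what shows in the picture. A call takes as long as a camera call. They do not tell look-alikes from the thing itself.
- env.regions_of(picture, target): "region" (420x560 bool, what is visible of it) and "rect" ([left, top, right, bottom] in pixels, round what is visible of it).
- env.landmark_of(picture, target): "pixel" ([column, row] in pixels: a listed point, or the origin of a listed thing).
The state is a dict: "t": time; "qpos": joint angles; "joint_vel": joint speeds; "joint_torque": joint torques, N m; "ee_pos": TCP position; "orientation": TCP orientation; "contact_force": force on the tool from outside, world axes, zero at the start; "ft_torque": the same for the moment, N m; "gripper_width": finger opening in mm.
Only numpy, scipy, OpenCV 4.12 (cv2) and the standard library are available. Lean on these libraries where they do the work, as an engineer would, in place of code of your own. Each camera call takes 0.05 s, during which the arm holds its last target. There are 200 camera calls.

## Task

Load the three loose white screw caps into the slot of the grey cap tray: with the fingertips, push one cap at a time through the narrow gate and along the slot until it is right up against the end stop, or against the cap before it, and only then push the next cap into the gate. The caps are only slid flat along the tray, never lifted or tipped over; leave the amber vial, the small white bottle and the tape roll beside the tray where they stand.

Things in the scene. Friction and masses are not known exactly. Their poses are not given: they have to be found in the camera images.
- tray: flat grey tray on a white stand 264x230 mm whose top is 45 mm above the table; fixed. Origin: on the stand's top under the middle of the gate; x points along the slot from gate to end stop, y left of that, z up. Tray floor 4 mm thick. Walls rise 8 mm above the floor: fingertips 9 to 15 mm above it clear them yet still push the caps. The wide part is x -132 to 0, y -95 to 95 mm inside.
- gate (a point): middle of the gate, on the tray floor (49 mm above the table), axes as the tray. The gate is a 37 mm wide opening at tray x = 0, with a lead-in wall on each side, slanted 30 degrees from the slot, that widens it to about 64 mm at tray x = -24 mm.
- slot_end (a point): middle of the end stop's face, on the tray floor, at tray x = 100 mm, axes as the tray. The straight slot, 37 mm wide inside, runs from the gate to here; the end stop alone is as high as a cap, 20 mm above the floor, 45 mm wide, 8 mm thick. Caps that are home have their centres at about tray x = 86, 58 and 30 mm.
- cap_1: white ribbed screw cap, a plain disc 28 mm across and 20 mm high, about 20 g, loose, lying flat somewhere in the wide part of the tray; all three caps are alike and any order will do. Origin: centre of its underside, z up.
- cap_2: white ribbed screw cap, a plain disc 28 mm across and 20 mm high, about 20 g, loose, lying flat somewhere in the wide part of the tray; all three caps are alike and any order will do. Origin: centre of its underside, z up.
- cap_3: white ribbed screw cap, a plain disc 28 mm across and 20 mm high, about 20 g, loose, lying flat somewhere in the wide part of the tray; all three caps are alike and any order will do. Origin: centre of its underside, z up.
- vial_amber: amber glass vial with a red cap, 25 mm across and 60 mm high, standing on the stand to the left of the slot. A bystander: it stays where it is. Origin: centre of its underside.
- bottle_small: small white bottle, 30 mm across and 52 mm high, standing on the stand to the right of the slot. A bystander: it stays where it is. Origin: centre of its underside.
- tape: roll of tape, 60 mm across and 18 mm high, lying flat on the table to the right of the stand. A bystander: it stays where it is. Origin: centre of its underside.
Things that resemble listed ones, but are neither listed nor needed, are in the scene too. Leave any black look-alike of the cap_1 alone. Leave any turquoise look-alike of the cap_2 alone.

How it is judged:
By the outcome, as a careful person would: the job done as asked, in the order asked, and still so for the second after the job is handed in, with the robot touching nothing.
It also fails if it takes over 72 s, if anything falls off the work surface, if the arm or the gripper's body presses on something with over 40 N, if the wrist force passes 120 N, or if a joint passes its speed limit or range.

## Working session

There is one attempt and no reset: what is moved stays moved. The work goes in short steps, Python scripts to look and compute and a tool call to move; the robot and the scene stay as the last step left them, time stands still between calls to the robot, and variables do not carry over. Pictures are saved under pics/ and viewed, about 8 in all and at most 12, crops included, and the job is handed in when it is done.

Besides the shell and the picture viewer there is one more tool, called after "Emit:" as a command line: name --pt "numbers of a row" for each row, then --argument value for the rest. play_rows: Moves the arm, as the interface text tells. Its arguments: {"type":"object","properties":{"gripper":{"type":"array","items":{"type":"number"}},"travel":{"type":"array","items":{"type":"array","items":{"type":"number"}}},"roll":{"type":"array","items":{"type":"number"}},"grip_force":{"type":"number"}},"required":["gripper","travel","roll"]}

```bash
ls; mkdir -p pics
cat > h.py <<'E'
from rig import env
import numpy as np, cv2
from scipy.spatial.transform import Rotation as Ro
def save(p,n,crop=None,s=1):
    im=p["color"][:,:,::-1]
    if crop: l,t,r,b=crop; im=im[t:b,l:r]
    cv2.imwrite("pics/"+n,cv2.resize(im,None,fx=s,fy=s,interpolation=cv2.INTER_CUBIC))
def on_plane(p,uv,z):
    K,R,t=p["camera_matrix"],p["R"],p["t"]
    d=R.T@np.linalg.inv(K)@np.array([uv[0],uv[1],1.]); c=-R.T@t
    return c+d*(z-c[2])/d[2]
def proj(p,X):
    x=p["camera_matrix"]@(p["R"]@np.array(X,float)+p["t"]); return x[:2]/x[2]
E
python3 - <<'E'
from h import *
o=env.observe(); print(o["ee_pos"],o["orientation"],o["gripper_width"],o["t"],env.nose_length, Ro.from_rotvec(o["orientation"]).as_matrix().round(3))
p=env.capture("top"); save(p,"top.png")
q=env.capture("scene"); save(q,"scene.png")
for pp in (p,q):
  print((-pp["R"].T@pp["t"]).round())
  for n in ["gate","slot_end"]:
    for r in env.landmark_of(pp,n): print(n,r["pixel"],r["score"],on_plane(pp,r["pixel"],49).round(1))
  for r in env.regions_of(pp,"cap_1"):
    m=r["region"]; vs,us=np.nonzero(m); c=[us.mean(),vs.mean()]
    print("cap",c,r["rect"],r["score"],m.sum(),on_plane(pp,c,69).round(1),pp["color"][m].mean(0).round(), np.median(pp["z_map"][m]))
E
```

```text
pics
[ 193.79763669 -698.14332663  244.39155609] [-0.28337397  2.07840646 -2.07513182] 85.39707703925612 0.0 14.0 [[-0.964 -0.001  0.268]
 [-0.268  0.001 -0.964]
 [ 0.    -1.    -0.002]]
[ 348. -312.  910.]
gate [306.0, 184.4] 0.82 [ 491.2 -358.1   49. ]
slot_end [347.8, 149.2] 0.65 [ 553.2 -431.9   49. ]
cap [np.float64(223.98019801980197), np.float64(310.46534653465346)] [214.4, 299.4, 231.0, 318.4] 0.61 202 [ 278.2 -219.5   69. ] [ 67. 159. 160.] 874.45886
cap [np.float64(279.5169491525424), np.float64(309.75)] [270.6, 301.1, 286.8, 319.3] 0.57 236 [ 278.9 -311.    69. ] [67. 58. 51.] 874.71704
cap [np.float64(234.65271966527197), np.float64(170.61506276150627)] [224.4, 160.6, 245.8, 181.3] 0.56 239 [ 512.2 -235.9   69. ] [187. 197. 195.] 853.13586
cap [np.float64(279.09090909090907), np.float64(231.29090909090908)] [273.9, 223.7, 287.6, 241.6] 0.55 220 [ 408.5 -311.    69. ] [204. 212. 211.] 840.61237
cap [np.float64(259.8488888888889), np.float64(200.2888888888889)] [252.5, 187.5, 267.7, 210.6] 0.49 225 [ 461.1 -278.7   69. ] [197. 206. 205.] 846.97894
cap [np.float64(330.571232
[... 154 characters left out ...]
302.6, 211.2] 0.6 [ 503.7 -348.7   49. ]
slot_end [351.1, 217.4] 0.79 [ 547.5 -435.    49. ]
cap [np.float64(212.42424242424244), np.float64(289.0530303030303)] [203.8, 280.9, 221.9, 302.0] 0.74 264 [ 250.4 -340.    69. ] [57. 43. 35.] 828.5268
cap [np.float64(261.2443438914027), np.float64(179.80090497737555)] [253.3, 173.7, 266.2, 186.4] 0.63 221 [ 509.7 -239.4   69. ] [160. 159. 160.] 958.4869
cap [np.float64(262.31088082901556), np.float64(203.58031088082902)] [259.4, 195.5, 268.7, 212.9] 0.62 193 [ 457.  -283.6   69. ] [169. 169. 171.] 909.76917
cap [np.float64(174.60444444444445), np.float64(263.28)] [166.9, 254.7, 182.8, 274.6] 0.49 225 [ 250.5 -251.1   69. ] [ 30. 130. 132.] 867.0169
```

```bash
python3 - <<'E'
import cv2
im=cv2.imread("pics/top.png"); cv2.imwrite("pics/topc.png",cv2.resize(im[70:330,150:450],None,fx=2.5,fy=2.5 if False else 2.3,interpolation=cv2.INTER_CUBIC))
E
python3 -c "
import cv2
im=cv2.imread('pics/top.png');cv2.imwrite('pics/topc.png',cv2.resize(im[80:320,160:440],None,fx=2.5,fy=2.5,interpolation=2))"
```

```text
(no output)
```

View pics/topc.png

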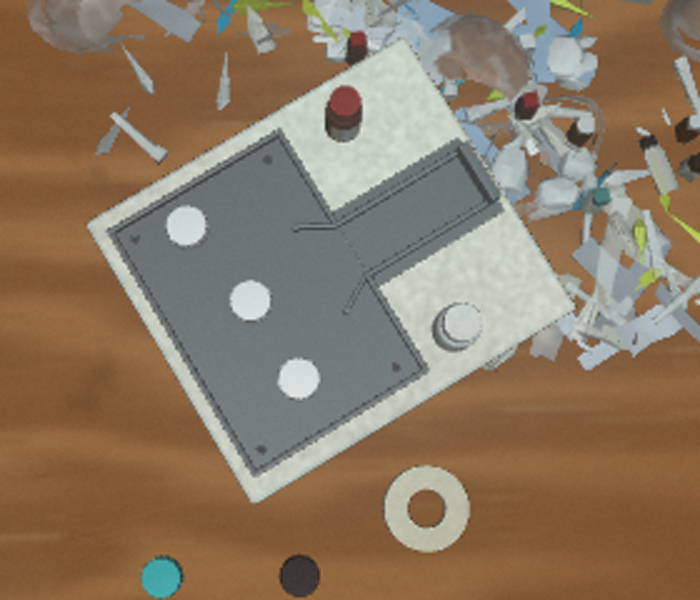

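The top view shows the tray yawed about -60°, with the gate near crop (352,250) and the slot end near (480,177). The three white caps are at crop (187,226), (250,300) and (298,379), and both look-alikes lie on the table. Next I'll fit the tray pose.

```bash
cat >> h.py <<'E'
def T(pose,P):
    x,y,a=pose; P=np.atleast_2d(np.array(P,float)); c,s=np.cos(a),np.sin(a)
    return np.c_[x+c*P[:,0]-s*P[:,1], y+s*P[:,0]+c*P[:,1], P[:,2]+45]
def inv(pose,X):
    x,y,a=pose; c,s=np.cos(a),np.sin(a); dx,dy=X[0]-x,X[1]-y
    return np.array([c*dx+s*dy,-s*dx+c*dy])
def caps(p):
    out=[]
    for r in env.regions_of(p,"cap_1"):
        m=r["region"]
        if m.sum()>330 or p["color"][m].mean()<140: continue
        c,_=cv2.minEnclosingCircle(cv2.findNonZero(m.astype(np.uint8))); vs,us=np.nonzero(m)
        X=on_plane(p,[us.mean(),vs.mean()],68); out.append((X[:2].round(1),round(r["score"],2)))
    return out
E
python3 - <<'E'
from h import *
from scipy.optimize import least_squares
p=env.capture("top")
mod=[(0,95,12),(-132,95,12),(-132,-95,12),(0,-95,12),(100,18.5,12),(100,-18.5,12),(0,18.5,12),(0,-18.5,12)]
pix=np.array([(278,131),(108,229),(254,475),(427,368),(459,143),(500,205),(331,212),(367,275)])/2.5+[160,80]
f=lambda q:(np.array([proj(p,X) for X in T(q,mod)])-pix).ravel()
s=least_squares(f,[495,-350,-1.05],loss="soft_l1"); print(s.x.round(3),np.degrees(s.x[2]),f(s.x).reshape(-1,2).round(1).tolist())
np.save("pose.npy",s.x)
im=cv2.resize(p["color"][:,:,::-1],None,fx=5,fy=5,interpolation=2)
for loop in ([(0,18.5,12),(0,95,12),(-132,95,12),(-132,-95,12),(0,-95,12),(0,-18.5,12),(100,-18.5,12),(100,18.5,12)],[(0,0,4),(100,0,4)],[(-24,32,12),(0,18.5,12)],[(-24,-32,12),(0,-18.5,12)],[(100,22.5,24),(100,-22.5,24),(108,-22.5,24),(108,22.5,24)]):
    pts=np.array([proj(p,X)*5+2 for X in T(s.x,loop)]).astype(np.int32); cv2.polylines(im,[pts],len(loop)>2,(0,0,255),1)
for c,sc in caps(p):
    print(c,sc,inv(s.x,c).round(1)); u=proj(p,[*c,69])*5+2; cv2.circle(im,tuple(int(v) for v in u),4,(0,200,0),-1)
cv2.imwrite("pics/fit.png",im[620:1220,980:1780])
for r in env.regions_of(p,"vial_amber")[:1]+env.regions_of(p,"bottle_small")[:1]:
    vs,us=np.nonzero(r["region"]); print(inv(s.x,on_plane(p,[us.mean(),vs.mean()],75)))
E
```

```text
[ 498.029 -347.198   -1.037] -59.42006144667054 [[0.4, 1.1], [2.7, 0.3], [0.4, -3.0], [-2.1, -0.2], [0.1, 4.4], [-5.1, -2.5], [1.9, 5.9], [-1.4, -1.1]]
[ 408.  -311.8] 0.78 [-76.3 -59.5]
[ 512.1 -236. ] 0.69 [-88.6  68.7]
[ 460.6 -278.8] 0.61 [-77.9   2.6]
[42.12873846 80.54698693]
[ 31.37025476 -83.63253978]
```

View pics/fit.png

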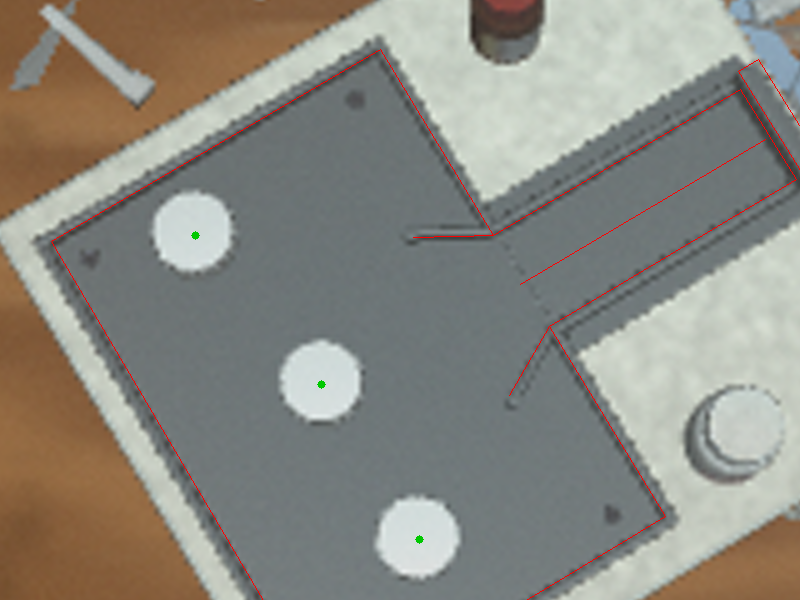

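Run:
```python
from h import *
p=env.capture("top"); z=p["z_map"]; K=p["camera_matrix"]
v,u=np.mgrid[:420,:560]; C=np.stack([(u-K[0,2])/K[0,0]*z,(v-K[1,2])/K[1,1]*z,z],-1); W=(C-p["t"])@p["R"]
print("noise", np.std(W[310:330,300:320,2]), "floor z", np.median(W[225:232,262:268,2]))
h=W[...,2]; m=((h>36)&(h<62)&(z>0)).astype(np.uint8)
m=cv2.morphologyEx(m,cv2.MORPH_OPEN,np.ones((5,5)))
n,l,st,_=cv2.connectedComponentsWithStats(m); i=1+st[1:,4].argmax(); pts=W[l==i][:,:2].astype(np.float32)
r=cv2.minAreaRect(pts); print(r); print(cv2.boxPoints(r))
pose=np.load("pose.npy"); print(inv(pose,r[0]))
g=cv2.cvtColor(p["color"],cv2.COLOR_RGB2GRAY)
# profile across slot (mean over x 10..90) and along x, in wall-top plane
def prof(pts): 
    px=np.array([proj(p,X) for X in pts]).astype(np.float32); return cv2.remap(g,px[:,:1],px[:,1:],cv2.INTER_CUBIC).mean()
for rng in [(8,45),(50,95)]:
  print(rng,[(y,int(prof(T(pose,[(x,y,12) for x in np.linspace(*rng,40)])))) for y in range(-32,33)])
print("X",[(x,int(prof(T(pose,[(x,y,24) for y in np.linspace(-12,12,20)])))) for x in range(85,118)])
```

```text
noise 64.08700450319661 floor z 50.61063264579565
((510.0450744628906, -366.67266845703125), (230.33238220214844, 342.1011962890625), 30.87705421447754)
[[ 323.41858 -278.968  ]
 [ 498.98407 -572.5834 ]
 [ 696.6716  -454.37735]
 [ 521.1061  -160.76196]]
[22.87908522  0.43726761]
(8, 45) [(-32, 187), (-31, 142), (-30, 120), (-29, 118), (-28, 118), (-27, 118), (-26, 118), (-25, 119), (-24, 116), (-23, 97), (-22, 93), (-21, 116), (-20, 121), (-19, 104), (-18, 101), (-17, 112), (-16, 118), (-15, 117), (-14, 117), (-13, 117), (-12, 116), (-11, 116), (-10, 117), (-9, 117), (-8, 117), (-7, 116), (-6, 116), (-5, 116), (-4, 116), (-3, 116), (-2, 116), (-1, 116), (0, 116), (1, 116), (2, 116), (3, 115), (4, 115), (5, 115), (6, 115), (7, 115), (8, 115), (9, 116), (10, 116), (11, 114), (12, 114), (13, 115), (14, 115), (15, 115), (16, 117), (17, 110), (18, 88), (19, 88), (20, 115), (21, 122), (22, 107), (23, 98), (24, 107), (25, 115), (26, 114), (27, 113), (28, 115), (29, 127), (30, 166), (31, 203), (32, 210)]
(50, 95) [(-32, 196), (-31, 158), (-30, 126), (-29, 117), (-28, 116), (-27, 116), (-26, 
[... 325 characters left out ...]
 (3, 114), (4, 115), (5, 114), (6, 114), (7, 115), (8, 114), (9, 114), (10, 114), (11, 114), (12, 114), (13, 114), (14, 114), (15, 114), (16, 116), (17, 113), (18, 95), (19, 86), (20, 108), (21, 122), (22, 112), (23, 100), (24, 106), (25, 114), (26, 114), (27, 113), (28, 113), (29, 121), (30, 152), (31, 195), (32, 212)]
X [(85, 114), (86, 114), (87, 114), (88, 114), (89, 114), (90, 114), (91, 114), (92, 114), (93, 114), (94, 104), (95, 82), (96, 68), (97, 66), (98, 67), (99, 81), (100, 108), (101, 120), (102, 117), (103, 115), (104, 113), (105, 112), (106, 120), (107, 143), (108, 159), (109, 151), (110, 148), (111, 155), (112, 160), (113, 164), (114, 166), (115, 164), (116, 166), (117, 170)]
```

The pose checks out: the wall edges sit at about ±18.4 mm and the stop face at about 100 mm. I'll push the middle cap first.

```bash
cat >> h.py <<'E'
pose=np.load("pose.npy") if __import__("os").path.exists("pose.npy") else None
def go(x,y,z,head=0,frm=None):
    """travel(cm), roll(deg) from present measured pose to tray x,y, world TCP z, tool x heading head deg from tray x"""
    o=env.observe(); R=Ro.from_rotvec(o["orientation"]).as_matrix()
    W=T(pose,[(x,y,0)])[0]; W[2]=z
    yaw=np.degrees(np.arctan2(R[1,0],R[0,0])); want=np.degrees(pose[2])+head
    roll=-((want-yaw+180)%360-180)
    print("travel",(R.T@(W-o["ee_pos"])/10).round(2).tolist(),"roll",round(roll,1))
def st():
    o=env.observe(); R=Ro.from_rotvec(o["orientation"]).as_matrix()
    print("t",round(o["t"],2),"tray",inv(pose,o["ee_pos"]).round(1),"z",round(o["ee_pos"][2],1),"head",round(np.degrees(np.arctan2(R[1,0],R[0,0]))-np.degrees(pose[2]),1),"F",np.round(o["contact_force"],1),"w",round(o["gripper_width"],1),"q7",round(o["qpos"][6],2),"tilt",R[2].round(3))
E
python3 -c "
from h import *
go(-115,2.6,150)"
```

```text
travel [-35.96, 9.53, -36.9] roll -105.1
```

Emit:
play_rows --gripper '[1.6,1.6,1.6,1.6,1.6,1.6,1.6,1.6]' --pt "-36 4 -36.9" --pt "-36 4 -36.9" --pt "-36 4 -36.9" --pt "-36 4 -36.9" --pt "-36 4 -36.9" --pt "-36 4 -36.9" --pt "-36 4 -36.9" --pt "-36 4 -36.9" --roll '[-105,-105,-105,-105,-105,-105,-105,-105]'

```text
t: 1.45
ee_pos: [386.6, -347.4, 214.6]
orientation: [-1.163, 1.277, -1.279]
contact_force: [0.6, -1.4, 0.0]
gripper_width: 16.1
```

```bash
python3 -c "
from h import *
st();go(-120,2.6,110)"
```

```text
t 1.45 tray [-56.5 -96.1] z 214.6 head -36.0 F [ 0.6 -1.4  0. ] w 16.1 q7 0.28 tilt [ 0.001 -1.     0.001]
travel [-10.94, 10.45, 4.25] roll -36.0
```

Emit:
play_rows --gripper '[1.6,1.6,1.6,1.6,1.6,1.6,1.6,1.6]' --pt "-10.9 8 4.2" --pt "-10.9 8 4.2" --pt "-10.9 8 4.2" --pt "-10.9 8 4.2" --pt "-10.9 8 4.2" --pt "-10.9 8 4.2" --pt "-10.9 8 4.2" --pt "-10.9 8 4.2" --roll '[-36,-36,-36,-36,-36,-36,-36,-36]'

```text
t: 2.25
ee_pos: [438.3, -245.8, 134.8]
orientation: [-1.413, 0.814, -0.816]
contact_force: [0.0, -0.9, -0.0]
gripper_width: 15.7
```

Run:
```python
from h import *
st();go(-112,2.6,76)
print(env.nose_length)
p=env.capture("scene"); save(p,"s1.png",(180,120,380,270),4)
```

```text
t 2.25 tray [-117.6    0.2] z 134.8 head -0.5 F [ 0.  -0.9 -0. ] w 15.7 q7 0.43 tilt [ 0.001 -1.     0.   ]
travel [0.56, 5.88, 0.24] roll -0.5
14.0
```

View pics/s1.png

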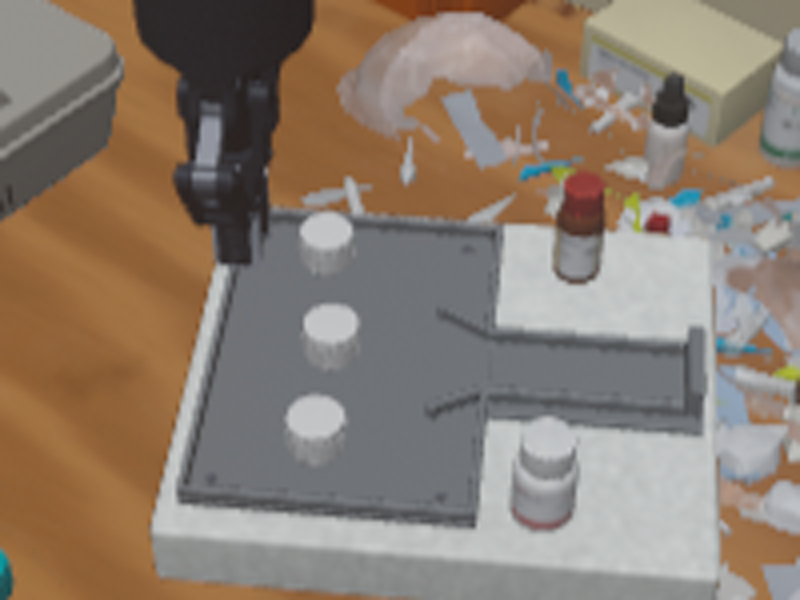

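The scene view shows the gripper shut narrow behind the back row of caps. The near fingertip's bottom edge is at crop (235,260). I'll use that to check the tip height.

Run:
```python
from h import *
p=env.capture("scene")
for dz in (14,11,8,5):
  for y in (-22,-8):
    print(dz,y,[((proj(p,[*T(pose,[(-117.6+dx,.2+y,0)])[0][:2],134.8-dz])-[180,120])*4).round() for dx in (-11,11)])
h=cv2.cvtColor(p["color"],cv2.COLOR_RGB2GRAY)
for c in range(232,248,2): print(c,(c-180)*4,h[176:190,c])
# depth points of finger lower part
z=p["z_map"];K=p["camera_matrix"]
v,u=np.mgrid[165:190,228:250];d=z[165:190,228:250]
W=(np.stack([(u-K[0,2])/K[0,0]*d,(v-K[1,2])/K[1,1]*d,d],-1)-p["t"])@p["R"]
for i in range(12,25): print(165+i,[ (int(a[2])) for a in W[i,::2]])
```

```text
14 -22 [array([209., 277.]), array([256., 280.])]
14 -8 [array([214., 256.]), array([260., 260.])]
11 -22 [array([209., 272.]), array([255., 276.])]
11 -8 [array([214., 251.]), array([260., 255.])]
8 -22 [array([208., 267.]), array([255., 271.])]
8 -8 [array([213., 247.]), array([260., 250.])]
5 -22 [array([208., 263.]), array([255., 266.])]
5 -8 [array([213., 242.]), array([259., 246.])]
232 208 [ 81 111 118 121 122 122 123 125 125 125 125 125 123 109]
234 216 [ 45  53  56  57  63  76  81  81  81 113 164 184 191 193]
236 224 [ 43  45  46  46  45  46  45  46  44  51 148 185 181 154]
238 232 [ 43  46  48  47  49  47  52  53  50  53  98 103  84  73]
240 240 [ 40  43  45  45  45  46  45  46  45  42  92 111 112 113]
242 248 [ 51  77  78  75  76  76  63  53  54  54  94 113 114 114]
244 256 [ 91  95  94  94  99 102 103 107 110 110 111 113 114 114]
246 264 [ 43  49  73  91 105 111 112 113 113 113 114 113 114 114]
177 [2, 3, 1, 151, 152, 151, 151, 147, 146, 127, 51]
178 [1, 2, 2, 148, 149, 150, 151, 142, 145, 53, 51]
179 [1, 1, 2, 145, 147, 146, 146, 142, 141, 52, 52]
180 [1, 3, 3, 144, 145, 145, 147, 140, 139, 52, 53]
181 [1, 0, 2, 143, 142, 142, 143, 137, 137, 50, 53]
182 [0, 2, 2, 139, 138, 135, 138, 136, 135, 51, 52]
183 [2, 3, 3, 137, 719, 135, 138, 134, 132, 52, 51]
184 [0, 0, 1, 126, 133, 133, 134, 131, 128, 51, 51]
185 [1, 3, 2, 123, 131, 130, 132, 130, 126, 50, 51]
186 [2, 4, 0, 47, 47, 59, 122, 123, 52, 51, 52]
187 [0, 3, 1, 46, 47, 57, 51, 51, 51, 51, 50]
188 [2, 2, 5, 48, 48, 57, 50, 50, 50, 51, 52]
189 [2, 0, 1, 47, 58, 57, 52, 50, 52, 49, 52]
```

Emit:
play_rows --gripper '[1.6,1.6,1.6,1.6,1.6]' --pt "0.5 2.5 0.2" --pt "0.5 4.5 0.2" --pt "0.5 6.1 0.2" --pt "0.5 6.1 0.2" --pt "0.5 6.1 0.2" --roll '[-0.5,-0.5,-0.5,-0.5,-0.5]'

```text
t: 2.85
ee_pos: [442.8, -248.1, 73.6]
orientation: [-1.417, 0.806, -0.805]
contact_force: [-0.2, -0.3, 0.1]
gripper_width: 15.9
```

Run:
```python
from h import *
st();go(-60,0,74)
```

```text
t 2.85 tray [-113.4    2.9] z 73.6 head 0.2 F [-0.2 -0.3  0.1] w 15.9 q7 0.35 tilt [-0. -1. -0.]
travel [5.34, -0.05, -0.3] roll 0.2
```

Next, a gentle push at 7 mm per row.

Emit:
play_rows --gripper '[1.6,1.6,1.6,1.6,1.6,1.6,1.6,1.6]' --pt "0.7 0 0" --pt "1.4 0 0" --pt "2.1 0 -0.1" --pt "2.8 0 -0.1" --pt "3.5 0 -0.2" --pt "4.2 0 -0.2" --pt "4.9 0 -0.3" --pt "5.3 0 -0.3" --roll '[0,0,0,0,0,0,0,0]'

```text
t: 3.65
ee_pos: [467.6, -295.9, 73.2]
orientation: [-1.416, 0.806, -0.806]
contact_force: [-0.9, 1.5, 1.4]
gripper_width: 16.1
```

Run:
```python
from h import *
st();go(63.5,0,74)
p=env.capture("scene")
for c,s in caps(p): print(inv(pose,c),s)
save(p,"s2.png",(180,120,380,270),3)
```

```text
t 3.65 tray [-59.6  -0.1] z 73.2 head 0.2 F [-0.9  1.5  1.4] w 16.1 q7 0.44 tilt [ 0. -1. -0.]
travel [12.31, -0.08, -0.02] roll 0.2
[-74.70712908 -63.33062011] 0.77
[-36.14473187  -5.73902766] 0.45
```

View pics/s2.png

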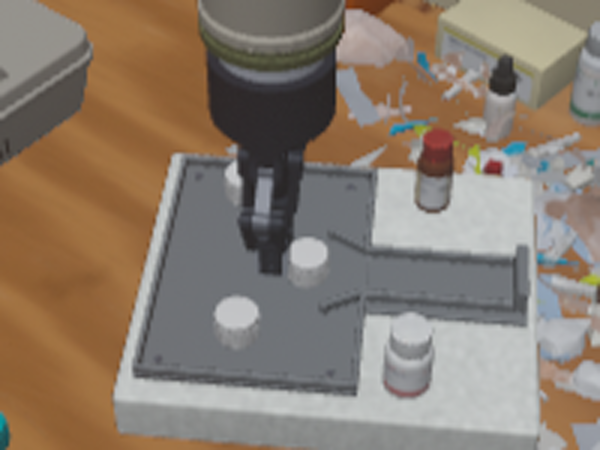

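The cap sits in the cradle ahead of the fingers at crop (308,260), lined up with the gate. I'll keep pushing.

Emit:
play_rows --gripper '[1.6,1.6,1.6,1.6,1.6,1.6,1.6,1.6]' --pt "0.8 0 0" --pt "1.6 0 0" --pt "2.4 0 0" --pt "3.2 0 0" --pt "4.0 0 0" --pt "4.8 0 0" --pt "5.6 0 0" --pt "6.4 0 0" --roll '[0,0,0,0,0,0,0,0]'

```text
t: 4.55
ee_pos: [500.4, -350.8, 73.3]
orientation: [-1.417, 0.805, -0.805]
contact_force: [-0.4, -1.3, 1.2]
gripper_width: 15.9
```

Emit:
play_rows --gripper '[1.6,1.6,1.6,1.6,1.6,1.6,1.6]' --pt "0.8 0 0" --pt "1.6 0 0" --pt "2.4 0 0" --pt "3.2 0 0" --pt "4.0 0 0" --pt "4.8 0 0" --pt "5.3 0 0" --roll '[0,0,0,0,0,0,0]'

```text
t: 5.25
ee_pos: [527.6, -396.5, 73.3]
orientation: [-1.416, 0.805, -0.806]
contact_force: [-0.1, 0.1, 0.3]
gripper_width: 15.8
```

Run:
```python
from h import *
st();go(63.5,0,74)
p=env.capture("scene")
for c,s in caps(p): print(inv(pose,c),s)
```

```text
t 5.25 tray [57.5  0.4] z 73.3 head 0.2 F [-0.1  0.1  0.3] w 15.8 q7 0.61 tilt [ 0. -1.  0.]
travel [0.6, -0.07, -0.04] roll 0.2
[-74.74625316 -62.61057198] 0.8
[-86.54327427  65.04541218] 0.71
[81.70044579 -6.61315787] 0.66
```

Emit:
play_rows --gripper '[1.6,1.6,1.6]' --pt "0.3 0 0" --pt "0.5 0 0" --pt "0.5 0 0" --roll '[0,0,0]'

```text
t: 5.65
ee_pos: [529.8, -400.1, 73.3]
orientation: [-1.417, 0.805, -0.805]
contact_force: [-1.0, -0.1, -0.8]
gripper_width: 15.7
```

Emit:
play_rows --gripper '[1.6,1.6]' --pt "0.1 0 0" --pt "0.1 0 0" --roll '[0,0]'

```text
t: 5.85
ee_pos: [530.3, -400.8, 73.3]
orientation: [-1.417, 0.805, -0.805]
contact_force: [0.4, -0.2, -0.7]
gripper_width: 16.0
```

Run:
```python
from h import *
st()
p=env.capture("scene")
for c,s in caps(p): print(inv(pose,c),s)
```

```text
t 5.85 tray [62.5  0.6] z 73.3 head 0.2 F [ 0.4 -0.2 -0.7] w 16.0 q7 0.62 tilt [-0. -1. -0.]
[87.13211871 -5.87361118] 0.62
[-75.11802715 -63.43627417] 0.54
[-86.65286613  63.48400589] 0.49
```

Emit:
play_rows --gripper '[1.6,1.6]' --pt "0.1 0 0" --pt "0.1 0 0" --roll '[0,0]'

```text
t: 6.15
ee_pos: [530.5, -401.2, 73.2]
orientation: [-1.416, 0.806, -0.804]
contact_force: [-1.1, 2.7, 0.8]
gripper_width: 16.2
```

Emit:
play_rows --gripper '[1.6,1.6]' --pt "0.1 0 0" --pt "0.1 0 0" --roll '[0,0]'

```text
t: 6.35
ee_pos: [530.7, -401.4, 73.1]
orientation: [-1.416, 0.807, -0.803]
contact_force: [-2.8, 5.6, 1.9]
gripper_width: 15.9
```

Emit:
play_rows --gripper '[1.6,1.6]' --pt "0.1 0 0" --pt "0.1 0 0" --roll '[0,0]'

```text
t: 6.55
ee_pos: [530.8, -401.6, 73.1]
orientation: [-1.416, 0.807, -0.802]
contact_force: [-4.2, 6.3, 3.9]
gripper_width: 15.7
```

The cap is home: about 7.5 N built up with the TCP at x≈63, which matches the cap at about 86. I'll back off and go to the left cap.

Emit:
play_rows --gripper '[1.6,1.6,1.6,1.6,1.6,1.6,1.6,1.6]' --pt "-1.5 0 0" --pt "-3 0 0" --pt "-4 -2 0" --pt "-7 -4 2" --pt "-11 -4 5" --pt "-15 -4 8" --pt "-17.5 -4 9.6" --pt "-17.5 -4 9.6" --roll '[0,0,0,8,16,24,32,40]'

```text
t: 7.35
ee_pos: [526.1, -198.7, 113.9]
orientation: [-1.127, 1.326, -1.325]
contact_force: [-0.3, -1.0, -0.3]
gripper_width: 16.2
```

Emit:
play_rows --gripper '[1.6,1.6,1.6]' --pt "0 0 0" --pt "0 0 0" --pt "0 0 0" --roll '[6,12,12]'

```text
t: 7.65
ee_pos: [525.4, -203.9, 113.6]
orientation: [-1.01, 1.476, -1.478]
contact_force: [-0.1, 0.3, 0.1]
gripper_width: 16.0
```

Run:
```python
from h import *
st();go(-109,94.7,74,-52)
p=env.capture("top")
for c,s in caps(p): print(inv(pose,c),s)
```

```text
t 7.65 tray [-109.4   96.5] z 113.6 head -51.9 F [-0.1  0.3  0.1] w 16.0 q7 -0.33 tilt [ 0.    -1.     0.001]
travel [0.17, 3.96, -0.08] roll 0.1
[-88.74641705  68.78655665] 0.75
[83.27757155 -1.38891875] 0.57
[-76.56980984 -59.20988954] 0.47
```

Emit:
play_rows --gripper '[1.6,1.6,1.6]' --pt "0.1 2 -0.1" --pt "0.1 3.95 -0.1" --pt "0.1 3.95 -0.1" --roll '[0,0,0]'

```text
t: 8.05
ee_pos: [523.3, -204.7, 72.4]
orientation: [-1.013, 1.476, -1.474]
contact_force: [0.6, 0.2, 0.3]
gripper_width: 16.0
```

Emit:
play_rows --gripper '[1.6,1.6,1.6,1.6,1.6,1.6,1.6,1.6]' --pt "0.7 0 0" --pt "1.3 0 0" --pt "2.1 0 0" --pt "2.9 0 0" --pt "3.7 0 0" --pt "4.5 0 0" --pt "5.3 0 0" --pt "6.0 0 0" --roll '[0,0,0,0,0,0,0,0]'

```text
t: 8.85
ee_pos: [501.5, -261.1, 73.8]
orientation: [-1.01, 1.477, -1.477]
contact_force: [0.4, -0.2, 1.1]
gripper_width: 16.3
```

Run:
```python
from h import *
st()
p=env.capture("scene")
for c,s in caps(p): print(inv(pose,c)+[-1,4],s)
save(p,"s3.png",(180,120,380,270),3)
a=[(-50,16,-50),(-45,10,-44),(-40,5.5,-36),(-34,2,-28),(-28,0,-20),(-22,0,-12),(-15,0,-4),(-8,0,0)]
for x,y,h in a: 
    print((x,y,h),end=" "); go(x-22.5*np.cos(np.radians(h)),y-22.5*np.sin(np.radians(h)),74,h)
```

```text
t 8.85 tray [-72.3  46.8] z 73.8 head -51.8 F [ 0.4 -0.2  1.1] w 16.3 q7 -0.26 tilt [ 0. -1.  0.]
[83.43976622 -1.90879746] 0.74
[-58.20577458  26.50353737] 0.65
[-76.41152123 -59.14668615] 0.49
(-50, 16, -50) travel [1.48, -0.02, -0.21] roll -1.9
(-45, 10, -44) travel [2.28, -0.02, -0.42] roll -7.9
(-40, 5.5, -36) travel [3.01, -0.02, -0.61] roll -15.9
(-34, 2, -28) travel [3.76, -0.02, -0.65] roll -23.9
(-28, 0, -20) travel [4.44, -0.02, -0.58] roll -31.9
(-22, 0, -12) travel [4.99, -0.02, -0.36] roll -39.9
(-15, 0, -4) travel [5.64, -0.02, -0.03] roll -47.9
(-8, 0, 0) travel [6.19, -0.02, 0.42] roll -51.9
```

View pics/s3.png

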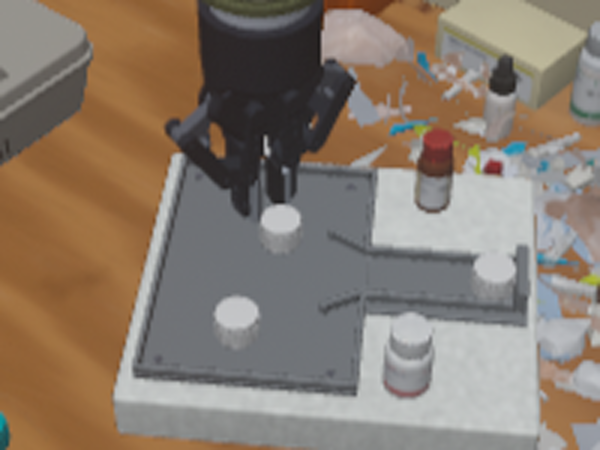

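Cap 1 now reads about 83.4, with a small gap to the stop, so it was probably dragged back as the cradle withdrew. I'll re-seat it with closed, flat fingers before any other cap enters the gate.

Run:
```python
from h import *
go(30,0,112,0);go(30,0,74,0)
```

```text
travel [9.93, -3.82, 5.18] roll -51.9
travel [9.93, -0.02, 5.18] roll -51.9
```

Emit:
play_rows --gripper '[1.6,1.6,1.6,1.6,1.6]' --pt "-0.2 0 0" --pt "-1 0 0" --pt "-2 0 0" --pt "-2.2 -2 0" --pt "-2.2 -4.2 0" --roll '[0,0,0,0,0]'

```text
t: 9.45
ee_pos: [510.1, -237.5, 115.6]
orientation: [-1.013, 1.477, -1.473]
contact_force: [-0.2, -0.2, -0.2]
gripper_width: 16.2
```

Run:
```python
from h import *
st();go(30,0,112,0)
```

```text
t 9.45 tray [-88.3  66.2] z 115.6 head -51.6 F [-0.2 -0.2 -0.2] w 16.2 q7 -0.27 tilt [-0.001 -1.    -0.002]
travel [12.54, 0.34, 5.17] roll -51.6
```

Emit:
play_rows --gripper '[0,0,0,0,0,0,0,0]' --pt "4 0.2 1.5" --pt "8 0.2 3.2" --pt "12.5 0.2 5.2" --pt "12.5 0.2 5.2" --pt "12.5 0.2 5.2" --pt "12.5 0.2 5.2" --pt "12.5 0.2 5.2" --pt "12.5 0.2 5.2" --roll '[-8,-16,-24,-32,-40,-48,-51.6,-51.6]'

```text
t: 10.25
ee_pos: [513.5, -374.1, 113.6]
orientation: [-1.414, 0.809, -0.809]
contact_force: [0.7, 0.3, 0.6]
gripper_width: -0.3
```

Run:
```python
from h import *
st();go(40,0,74,0)
p=env.capture("top")
for c,s in caps(p): print(inv(pose,c),s)
p=env.capture("scene")
for c,s in caps(p): print(inv(pose,c)+[-1,4],s)
```

```text
t 10.25 tray [31.  -0.3] z 113.6 head -0.1 F [0.7 0.3 0.6] w -0.3 q7 0.6 tilt [-0.001 -1.     0.   ]
travel [0.9, 3.96, 0.03] roll -0.1
[-58.53234118  25.95899987] 0.61
[-77.07461205 -58.09850539] 0.48
[84.10503428 -1.3726833 ] 0.58
[-75.78540899 -60.44591032] 0.51
[-57.23138819  24.41773509] 0.46
```

Emit:
play_rows --gripper '[0,0,0,0,0,0,0,0]' --pt "0 2 0" --pt "0.3 3.9 0" --pt "1.0 3.9 0" --pt "1.7 3.9 0" --pt "2.2 3.9 0" --pt "2.6 3.9 0" --pt "2.8 3.9 0" --pt "2.8 3.9 0" --roll '[0,0,0,0,0,0,0,0]'

```text
t: 11.25
ee_pos: [527.2, -399.5, 75.1]
orientation: [-1.414, 0.81, -0.811]
contact_force: [0.5, 0.6, -0.6]
gripper_width: -0.3
```

Emit:
play_rows --gripper '[0,0,0]' --pt "0.1 0 0" --pt "0.2 0 0" --pt "0.2 0 0" --roll '[0,0,0]'

```text
t: 11.55
ee_pos: [527.4, -399.9, 74.9]
orientation: [-1.414, 0.812, -0.808]
contact_force: [-2.9, 4.9, 4.4]
gripper_width: -0.2
```

Run:
```python
from h import *
st()
```

```text
t 11.55 tray [60.3 -1.5] z 74.9 head -0.2 F [-2.9  4.9  4.4] w -0.2 q7 0.61 tilt [-0.002 -1.    -0.001]
```

Emit:
play_rows --gripper '[0,0,0,0,0,0]' --pt "-0.2 0 0" --pt "-1 0 0" --pt "-2.5 0 0" --pt "-3 -2 0" --pt "-3.5 -4 0" --pt "-8 -4 3" --roll '[0,0,0,0,0,0]'

```text
t: 12.15
ee_pos: [513.7, -328.0, 118.5]
orientation: [-1.415, 0.812, -0.824]
contact_force: [1.1, 0.8, -0.3]
gripper_width: 0.3
```

Run:
```python
from h import *
st();go(-85.1,62.8,113,-51.8)
p=env.capture("top")
for c,s in caps(p): print(inv(pose,c),s)
q=env.capture("scene")
for c,s in caps(q): print(inv(pose,c)+[-1,4],s)
a=cv2.resize(p["color"][90:240,240:380,::-1],None,fx=3,fy=3,interpolation=2); b=cv2.resize(q["color"][180:240,290:370,::-1],None,fx=4.5,fy=7.5,interpolation=2)
cv2.imwrite("pics/s4.png",np.hstack([a[:450],b[:450]]))
```

```text
t 12.15 tray [-8.5 23.2] z 118.5 head -0.8 F [ 1.1  0.8 -0.3] w 0.3 q7 0.51 tilt [ 0.008 -1.     0.001]
travel [-7.71, 0.5, 3.86] roll 51.0
[-57.27441834  25.72086532] 0.64
[83.28323816 -1.58399142] 0.56
[-75.70712908 -59.33062011] 0.52
```

View pics/s4.png

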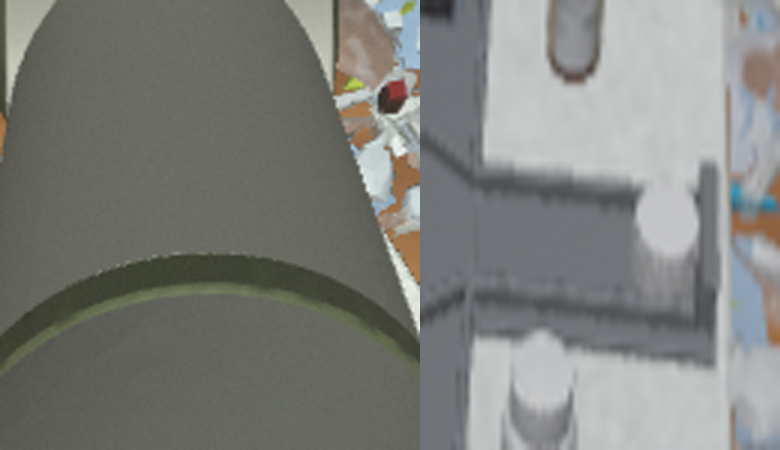

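The scene crop shows the cap flush against the end stop, so the 83.4 reading is a small measurement bias. Now back to the second cap.

Emit:
play_rows --gripper '[1.6,1.6,1.6,1.6,1.6,1.6,1.6,1.6]' --pt "-4 0 2" --pt "-7.5 0.4 3.7" --pt "-7.5 0.4 3.7" --pt "-7.5 0.4 3.7" --pt "-7.5 0.4 3.7" --pt "-7.5 0.4 3.7" --pt "-7.5 0.4 3.7" --pt "-7.5 0.4 3.7" --roll '[8,16,24,32,40,48,51,51]'

```text
t: 13.15
ee_pos: [507.9, -238.6, 111.6]
orientation: [-1.016, 1.469, -1.471]
contact_force: [0.0, -0.3, 0.7]
gripper_width: 16.1
```

Run:
```python
from h import *
st();go(-82.2,59.4,74,-52)
```

```text
t 13.15 tray [-88.5  63.7] z 111.6 head -51.3 F [ 0.  -0.3  0.7] w 16.1 q7 -0.28 tilt [ 0.    -1.     0.001]
travel [0.73, 3.77, 0.21] roll 0.7
```

Emit:
play_rows --gripper '[1.6,1.6,1.6,1.6,1.6]' --pt "0 2 0.2" --pt "0.2 3.8 0.2" --pt "0.7 3.8 0.2" --pt "1.3 3.8 0.2" --pt "1.9 3.8 0.2" --roll '[0.5,0.5,0.5,0.5,0.5]'

```text
t: 13.65
ee_pos: [502.6, -257.2, 73.7]
orientation: [-1.011, 1.474, -1.476]
contact_force: [0.3, -0.1, -0.3]
gripper_width: 16.1
```

Run:
```python
from h import *
st()
a=[(-55,22,-52),(-50,16,-50),(-45,11,-45),(-40,6,-38),(-34,3,-30),(-28,1,-22),(-22,0,-14),(-16,0,-6)]
for x,y,h in a: 
    print((x,y,h),end=" "); go(x-22.5*np.cos(np.radians(h)),y-22.5*np.sin(np.radians(h)),74,h)
```

```text
t 13.65 tray [-75.1  49.7] z 73.7 head -51.7 F [ 0.3 -0.1 -0.3] w 16.1 q7 -0.28 tilt [ 0.    -1.     0.001]
(-55, 22, -52) travel [1.18, -0.03, -0.13] roll 0.3
(-50, 16, -50) travel [1.96, -0.03, -0.19] roll -1.7
(-45, 11, -45) travel [2.67, -0.03, -0.3] roll -6.7
(-40, 6, -38) travel [3.42, -0.03, -0.49] roll -13.7
(-34, 3, -30) travel [4.13, -0.03, -0.5] roll -21.7
(-28, 1, -22) travel [4.79, -0.03, -0.44] roll -29.7
(-22, 0, -14) travel [5.42, -0.03, -0.29] roll -37.7
(-16, 0, -6) travel [6.0, -0.03, -0.05] roll -45.7
```

Emit:
play_rows --gripper '[1.6,1.6,1.6,1.6,1.6,1.6,1.6,1.6]' --pt "1.0 0 -0.1" --pt "1.8 0 -0.2" --pt "2.5 0 -0.3" --pt "3.2 0 -0.5" --pt "3.9 0 -0.5" --pt "4.6 0 -0.45" --pt "5.2 0 -0.3" --pt "5.8 0 -0.1" --roll '[0,-2,-7,-14,-22,-30,-38,-46]'

```text
t: 14.45
ee_pos: [480.1, -311.2, 73.6]
orientation: [-1.386, 0.879, -0.881]
contact_force: [0.9, 1.5, 0.4]
gripper_width: 16.2
```

Run:
```python
from h import *
st()
p=env.capture("scene")
for c,s in caps(p): print(inv(pose,c)+[-1,4],s)
save(p,"s5.png",(180,120,380,270),3)
go(-22,0,74,0); go(35.5-22.5,0,74,0)
```

```text
t 14.45 tray [-40.1   2.9] z 73.6 head -5.4 F [0.9 1.5 0.4] w 16.2 q7 0.36 tilt [ 0.001 -1.    -0.   ]
[-18.13783032  -2.40061185] 0.66
[-75.63669304 -59.60455215] 0.61
[84.15981435 -1.86967338] 0.59
travel [1.77, -0.07, -0.06] roll -5.7
travel [5.25, -0.07, 0.29] roll -5.7
```

View pics/s5.png

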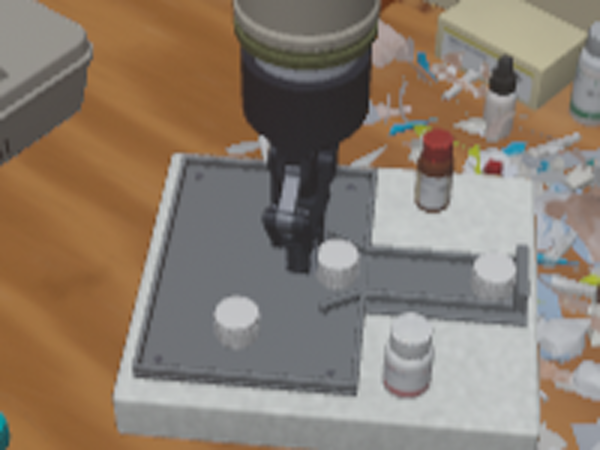

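Cap 2 is centred in the lead-in at crop (338,258) and cap 1 is against the stop at (495,270). I'll push it through.

Emit:
play_rows --gripper '[1.6,1.6,1.6,1.6,1.6,1.6,1.6,1.6]' --pt "0.8 0 -0.15" --pt "1.7 0 -0.1" --pt "2.5 0 0" --pt "3.4 0 0.1" --pt "4.2 0 0.2" --pt "5.1 0 0.27" --pt "5.9 0 0.35" --pt "6.7 0 0.42" --roll '[-2,-5.7,-5.7,-5.7,-5.7,-5.7,-5.7,-5.7]'

```text
t: 15.35
ee_pos: [513.0, -369.4, 72.8]
orientation: [-1.415, 0.808, -0.808]
contact_force: [-0.9, 0.1, 0.2]
gripper_width: 16.0
```

Emit:
play_rows --gripper '[1.6,1.6,1.6,1.6]' --pt "0.3 0 0" --pt "0.5 0 0" --pt "0.6 0 0" --pt "0.6 0 0" --roll '[0,0,0,0]'

```text
t: 15.75
ee_pos: [515.6, -374.0, 72.8]
orientation: [-1.416, 0.808, -0.808]
contact_force: [-0.9, 0.2, -0.6]
gripper_width: 16.2
```

Run:
```python
from h import *
st()
p=env.capture("scene")
for c,s in caps(p): print(inv(pose,c)+[-1,4],s)
```

```text
t 15.75 tray [32.   1.5] z 72.8 head -0.0 F [-0.9  0.2 -0.6] w 16.2 q7 0.54 tilt [-0. -1. -0.]
[84.68811639 -1.36877724] 0.55
[55.25617297 -1.05143416] 0.48
[-75.81278315 -58.91972204] 0.47
```

Emit:
play_rows --gripper '[1.6,1.6,1.6]' --pt "0.2 0 0" --pt "0.35 0 0" --pt "0.35 0 0" --roll '[0,0,0]'

```text
t: 16.15
ee_pos: [517.2, -376.6, 72.7]
orientation: [-1.415, 0.809, -0.807]
contact_force: [-1.5, 1.8, 1.4]
gripper_width: 15.8
```

Emit:
play_rows --gripper '[1.6,1.6]' --pt "0.15 0 0" --pt "0.15 0 0" --roll '[0,0]'

```text
t: 16.35
ee_pos: [517.4, -377.0, 72.6]
orientation: [-1.415, 0.81, -0.805]
contact_force: [-3.8, 5.5, 1.6]
gripper_width: 16.4
```

Emit:
play_rows --gripper '[1.6,1.6]' --pt "0.15 0 0" --pt "0.15 0 0" --roll '[0,0]'

```text
t: 16.55
ee_pos: [517.6, -377.2, 72.4]
orientation: [-1.415, 0.81, -0.803]
contact_force: [-5.2, 9.1, 4.6]
gripper_width: 15.9
```

Cap 2 is home, with about 10 N at TCP x≈35.5. Now the third cap.

Emit:
play_rows --gripper '[1.6,1.6,1.6,1.6,1.6,1.6,1.6,1.6]' --pt "-0.3 0 0" --pt "-1.5 0 0" --pt "-3 0 0" --pt "-4 -2.5 0" --pt "-6 -4.2 -2" --pt "-9 -4.2 -5" --pt "-13 -4.2 -8.8" --pt "-13 -4.2 -8.8" --roll '[0,0,0,0,-8,-16,-24,-32]'

```text
t: 17.35
ee_pos: [370.1, -310.7, 114.8]
orientation: [-1.54, 0.376, -0.367]
contact_force: [0.6, -0.3, -0.2]
gripper_width: 16.1
```

Emit:
play_rows --gripper '[1.6,1.6,1.6,1.6]' --pt "0 0 0" --pt "0 0 0" --pt "0 0 0" --pt "0 0 0" --roll '[-8,-16,-23,-23]'

```text
t: 17.75
ee_pos: [376.9, -312.5, 114.8]
orientation: [-1.57, 0.059, -0.06]
contact_force: [0.4, 0.0, 0.7]
gripper_width: 16.0
```

Run:
```python
from h import *
st()
p=env.capture("top")
for c,s in caps(p): print(inv(pose,c),s)
p=env.capture("scene")
for c,s in caps(p): print(inv(pose,c)+[-1,4],s)
save(p,"s6.png",(180,120,380,270),3)
go(-95.8,-87.3,74,55)
```

```text
t 17.75 tray [-91.5 -86.6] z 114.8 head 55.1 F [0.4 0.  0.7] w 16.0 q7 1.24 tilt [ 0. -1.  0.]
[54.97266826 -0.34371543] 0.53
[83.73543755 -0.61409057] 0.51
[-72.53347423 -62.01909828] 0.74
[ 5.55066369e+01 -3.78919536e-02] 0.64
[83.47498424 -2.04576349] 0.64
travel [-0.32, 4.09, 0.3] roll -0.2
```

View pics/s6.png

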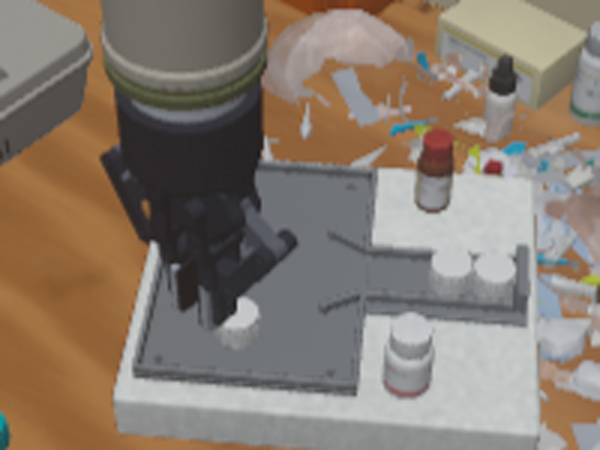

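Caps 1 and 2 are touching at crop (495,270) and (452,268), 28.3 mm apart. I'll descend behind cap 3.

Emit:
play_rows --gripper '[1.6,1.6,1.6,1.6]' --pt "-0.3 0 0.3" --pt "-0.3 2 0.3" --pt "-0.3 4.1 0.3" --pt "-0.3 4.1 0.3" --roll '[0,0,0,0]'

```text
t: 18.35
ee_pos: [373.9, -308.5, 72.6]
orientation: [-1.569, 0.062, -0.059]
contact_force: [-0.9, 0.6, 0.7]
gripper_width: 15.7
```

Emit:
play_rows --gripper '[1.6,1.6,1.6,1.6,1.6,1.6,1.6]' --pt "0.7 0 0" --pt "1.3 0 0" --pt "2.0 0 0" --pt "2.8 0 0.1" --pt "3.6 0 0.15" --pt "4.4 0 0.2" --pt "4.9 0 0.2" --roll '[0,0,0,0,0,0,0]'

```text
t: 19.05
ee_pos: [424.4, -311.0, 73.9]
orientation: [-1.57, 0.06, -0.061]
contact_force: [-0.2, 0.2, 0.5]
gripper_width: 16.1
```

Run:
```python
from h import *
st()
p=env.capture("scene")
for c,s in caps(p): print(inv(pose,c)+[-1,4],s)
p=env.capture("top")
for c,s in caps(p): print(inv(pose,c),s)
a=[(-52,-20,54),(-48,-14.5,51),(-43,-9.5,45),(-38,-5.5,37),(-32,-2.5,29),(-26,-1,21),(-20,0,13),(-14,0,5)]
for x,y,h in a: 
    print((x,y,h),end=" "); go(x-22.5*np.cos(np.radians(h)),y-22.5*np.sin(np.radians(h)),74,h)
```

```text
t 19.05 tray [-68.7 -45. ] z 73.9 head 55.0 F [-0.2  0.2  0.5] w 16.1 q7 1.14 tilt [ 0. -1.  0.]
[56.09753114 -1.20015011] 0.64
[84.02284832 -1.9048914 ] 0.51
[83.56715957 -1.09542467] 0.8
[58.84684094 -0.07765899] 0.61
(-52, -20, 54) travel [0.87, -0.03, 0.11] roll 1.0
(-48, -14.5, 51) travel [1.56, -0.03, 0.22] roll 4.0
(-43, -9.5, 45) travel [2.28, -0.03, 0.33] roll 10.0
(-38, -5.5, 37) travel [2.97, -0.03, 0.45] roll 18.0
(-32, -2.5, 29) travel [3.68, -0.03, 0.43] roll 26.0
(-26, -1, 21) travel [4.3, -0.03, 0.29] roll 34.0
(-20, 0, 13) travel [4.92, -0.03, 0.1] roll 42.0
(-14, 0, 5) travel [5.49, -0.03, -0.17] roll 50.0
```

Run:
```python
from h import *
p=env.capture("scene"); q=env.capture("wrist")
a=cv2.resize(p["color"][150:260,190:330,::-1],None,fx=3,fy=3,interpolation=2)
b=cv2.resize(q["color"][:,:,::-1],(440,330)); cv2.imwrite("pics/s7.png",np.hstack([a[:330],b[:,:360]]))
```

```text
(no output)
```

View pics/s7.png

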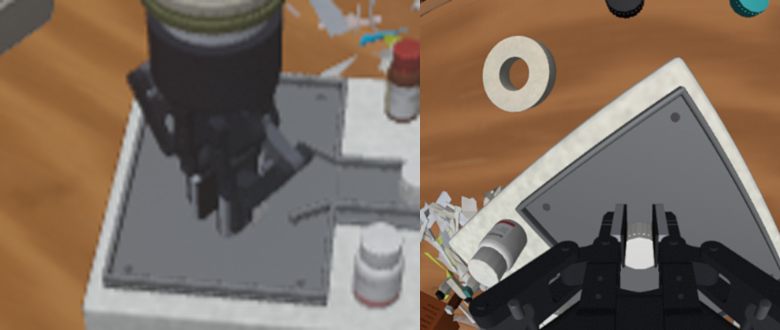

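The wrist view shows cap 3 centred behind the two fingers at about (638,250), which means it is seated in the cradle. I'll steer it into the gate.

Emit:
play_rows --gripper '[1.6,1.6,1.6,1.6,1.6,1.6,1.6,1.6]' --pt "0.8 0 0.1" --pt "1.5 0 0.2" --pt "2.2 0 0.35" --pt "2.9 0 0.45" --pt "3.6 0 0.43" --pt "4.2 0 0.3" --pt "4.8 0 0.1" --pt "5.4 0 -0.15" --roll '[1,4,10,18,26,34,42,50]'

```text
t: 20.15
ee_pos: [477.9, -316.6, 73.9]
orientation: [-1.439, 0.745, -0.746]
contact_force: [1.0, 0.3, -0.2]
gripper_width: 15.9
```

Run:
```python
from h import *
st()
p=env.capture("scene")
for c,s in caps(p): print(inv(pose,c)+[-1,4],s)
save(p,"s8.png",(180,120,380,270),3)
go(-25,0,74,0);go(3,0,74,0)
```

```text
t 20.15 tray [-36.6  -1.8] z 73.9 head 4.6 F [ 1.   0.3 -0.2] w 15.9 q7 0.49 tilt [ 0. -1.  0.]
[84.24981243 -2.50362949] 0.77
[56.054501    0.10298013] 0.46
[-13.78622959  -1.71975129] 0.45
travel [1.13, 0.01, 0.03] roll 4.9
travel [3.92, 0.01, -0.21] roll 4.9
```

View pics/s8.png

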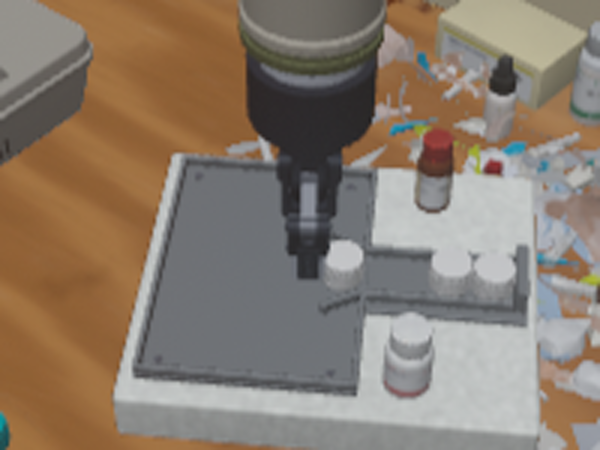

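Cap 3 is at the gate at crop (343,262), and the other two are still home. Target TCP x is about 7.5.

Emit:
play_rows --gripper '[1.6,1.6,1.6,1.6,1.6,1.6,1.6]' --pt "0.7 0 0.1" --pt "1.4 0 0" --pt "2.1 0 -0.05" --pt "2.8 0 -0.1" --pt "3.5 0 -0.2" --pt "4.0 0 -0.2" --pt "4.0 0 -0.2" --roll '[2,4.9,4.9,4.9,4.9,4.9,4.9]'

```text
t: 20.95
ee_pos: [499.0, -351.2, 73.7]
orientation: [-1.416, 0.807, -0.807]
contact_force: [0.7, 0.4, 0.4]
gripper_width: 16.1
```

Emit:
play_rows --gripper '[1.6,1.6,1.6]' --pt "0.2 0 0" --pt "0.35 0 0" --pt "0.35 0 0" --roll '[0,0,0]'

```text
t: 21.25
ee_pos: [500.5, -353.4, 73.8]
orientation: [-1.416, 0.806, -0.806]
contact_force: [-0.1, -0.1, 0.5]
gripper_width: 15.9
```

Emit:
play_rows --gripper '[1.6,1.6]' --pt "0.15 0 0" --pt "0.15 0 0" --roll '[0,0]'

```text
t: 21.45
ee_pos: [500.8, -354.1, 73.7]
orientation: [-1.416, 0.807, -0.805]
contact_force: [-2.3, 2.3, 1.2]
gripper_width: 15.6
```

Run:
```python
from h import *
st()
p=env.capture("scene")
for c,s in caps(p): print(inv(pose,c)+[-1,4],s)
```

```text
t 21.45 tray [ 7.3 -1.1] z 73.7 head 0.1 F [-2.3  2.3  1.2] w 15.6 q7 0.5 tilt [-0.001 -1.    -0.001]
[29.60837241 -2.38946501] 0.65
[56.00753306 -0.566194  ] 0.58
[84.07762838 -2.40188149] 0.48
```

Contact at 7.3, as expected. One more small press, then I'll withdraw.

Emit:
play_rows --gripper '[1.6,1.6,1.6]' --pt "0.15 0 0" --pt "0.25 0 0" --pt "0.25 0 0" --roll '[0,0,0]'

```text
t: 21.85
ee_pos: [501.2, -354.7, 73.5]
orientation: [-1.416, 0.809, -0.802]
contact_force: [-5.8, 7.3, 3.7]
gripper_width: 16.4
```

Emit:
play_rows --gripper '[1.6,1.6,1.6,1.6,1.6,1.6,1.6,1.6]' --pt "-0.3 0 0" --pt "-1 0 0" --pt "-2.5 0 0" --pt "-3.5 -2 0" --pt "-5 -6 0" --pt "-9 -10 0" --pt "-13 -13 0" --pt "-13 -13 0" --roll '[0,0,0,0,0,0,0,0]'

```text
t: 22.65
ee_pos: [435.6, -242.2, 207.1]
orientation: [-1.418, 0.801, -0.807]
contact_force: [1.1, -0.4, -0.1]
gripper_width: 16.2
```

Run:
```python
from h import *
st()
p=env.capture("top"); q=env.capture("scene")
for pp,o in((p,[0,0]),(q,[-1,4])):
  for c,s in caps(pp): print(inv(pose,c)+o,s)
a=cv2.resize(p["color"][90:240,250:380,::-1],None,fx=3,fy=3,interpolation=2); b=cv2.resize(q["color"][160:260,270:370,::-1],None,fx=4,fy=4.5,interpolation=2)
cv2.imwrite("pics/s9.png",np.hstack([a,b]))
```

```text
t 22.65 tray [-122.2   -0.3] z 207.1 head 0.3 F [ 1.1 -0.4 -0.1] w 16.2 q7 0.49 tilt [ 0.004 -1.     0.001]
[55.28181832 -0.41024541] 0.73
[84.32242572 -1.19326661] 0.68
[28.4422082  -2.39727713] 0.65
[84.15590829 -1.28659128] 0.57
[56.62192713 -0.11617185] 0.51
```

View pics/s9.png

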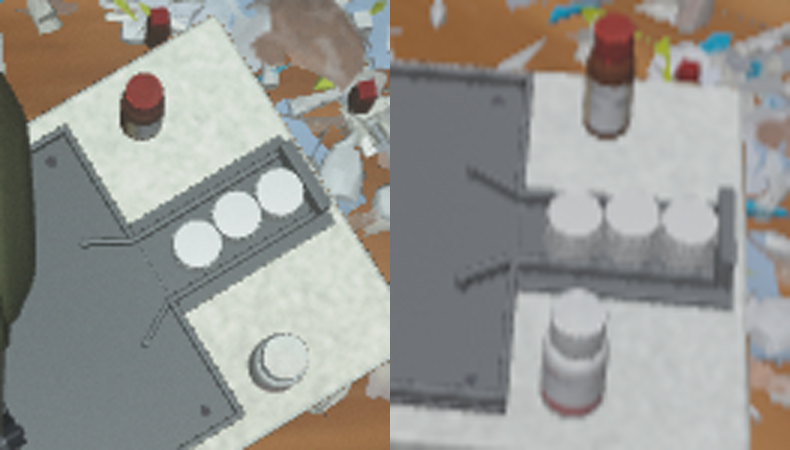

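All three caps sit in a row against the stop, the vial and bottle are where they were, and the arm is clear.

```bash
python3 -c "
from rig import env
print(env.hand_in())"
```

```text
the job is handed in; nothing more can be done
None
```

I pushed all three white caps one at a time through the gate with the fingertips. Each went on until force built up against the end stop or the cap before it, and only then did the next cap enter the gate. The job was handed in at about 23 s of the 72 s allowed.

**Last checks:** both cameras show the three caps in a touching row against the stop, at tray x of about 84, 56 and 28 mm. Each final press met a firm stop of about 8–12 N. The amber vial and small bottle look unmoved. I did not re-check the tape roll or the two look-alikes on the table at the end; the arm stayed well away from them while pushing.

**Disagreements:**
- **Cap positions:** the camera readings are about 1.5–2 mm short of the nominal 86, 58 and 30 mm. I take this as calibration bias, because force contact came where the nominal positions predict.
- **First cap:** it seemed to have slipped back about 2.5 mm after I withdrew, so I pressed it home again with closed fingers before the second cap entered the gate. Its reading barely changed, so it had probably not moved.
- **Third cap:** in the final check only the top camera found it by detection; it is plainly visible in both pictures.

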